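# Index the saddle carriage at the lug post

### The arm

A 6-joint arm with a two-finger parallel gripper is mounted at the origin on the work surface. World frame = base frame: x ahead of the robot, y to its left, z up, the work surface at z = 0. Lengths are in m, angles in rad, forces in N, time in s.
With the tool pointing down it reaches from about 0.35 to 0.775 m from the base axis. Payload 5.5 kg.
Tool frame: the origin (TCP) lies on the centre line of the jaws, within the pads' length; the fingertips stand 8 mm ahead of it and the grasp point (between the pads) lies 11 mm behind it; z points along the fingers, y is the direction in which the jaws open and shut (so a half turn about z gives the same grasp; the last joint's range is limited). The gripper opens to 85 mm and grips with 20 to 120 N. Pads are 22 mm wide; open, the fingers measure 114 mm over their backs; the gripper's body (76 mm by 85 mm) begins 54 mm behind the grasp point. The pads swing forward as they close: fully open they stand 13 mm farther back than shut.
Start: joints at [1.09, 0.313, 0.046, 1.304, 0, 1.431], TCP at [0.192, 0.542, 0.239] pointing down, gripper open.
Joint ranges: [-2.76, 2.76], [-0.86, 1.69], [-1.03, 1.26], [-2.2, 2.34], [-1.47, 1.5], [-3.14, 3.14]. Speed limits (rad/s): [2.57, 2.57, 3.14, 3.14, 3.14, 3.14].

### API

Orientations are given as a unit quaternion [w, x, y, z].
In Python, from workcell import env gives the robot as it stands. The module is installed in compiled form; this text tells all that it offers.
- The arm moves only by the tool play_rows, never from a script. Its argument "steps" is a list of rows, each an object with "claw": the closure in counts, from 0 (fully open) to 255 (shut); "dp": the shift along the tool's x, y, z in m, a list of three; "angular": the turn, a rotation vector about the tool's x, y, z in degrees, a list of three. In form: [{"claw": claw, "dp": [dx, dy, dz], "angular": [wx, wy, wz]}, ...]. A call has exactly 8 rows; each row shifts and turns the commanded pose from where the row before left it, along the tool's axes as they then stand; what a row does not reach is not made up. A row lasts 1/12 s, in which the tool goes at most 41.7 mm and 7.16 degrees, less where a joint would pass 70% of its speed; a pose out of reach is approached as far as the arm can. A call is refused whole if a number of a shift passes 0.0417 or a number of a turn 7.16, either way. A call with a gripper value outside its range is refused whole. The fingers move at their own pace and stop on an object; "force" is the grip in N (left out, the last holds). Time passes only in rows, so rows that do not move let the fingers close, or fill a call up. It gives the time, the measured TCP pose, the force and the opening at its end, in the units of the state.
- env.get_state(): the state, without advancing time (a new reading comes with each control period).
- env.read_camera(name): name is "scene" or "top"; returns (picture, depth): 420x560x3 uint8, red, green, blue; 420x560 float32, m along the optical axis (not along the pixel's ray), 0 where there is no reading.
- env.calibration(name): a dict with "fx", "fy", "cx", "cy" (pixels), "world_from_camera" (4x4, takes a point from camera to world coordinates). Camera axes: x right, y down, z forward; pixel columns grow to the right and rows downward; lengths in m; the calibration is good to about 2 mm. A picture is of the moment at which its call begins. calibration takes no time and is no camera call.
- env.hand_in(): hands the job in, once; it reports no verdict.
The state is a dict: "clock": time; "joint_pos": joint angles; "qvel": joint speeds; "tau": joint torques, N m; "tcp_pos": TCP position; "orientation": TCP orientation; "wrist_force": force on the tool from outside, world axes, zero at the start; "ft_torque": the same for the moment, N m; "finger_gap": finger opening in m.
Only numpy, scipy, OpenCV 4.12 (cv2) and the standard library are available. Lean on these libraries where they do the work, as an engineer would, in place of code of your own. Each camera call takes 0.05 s, during which the arm holds its last target. There are 200 camera calls.

### The job

Push the yellow saddle carriage along its rail, past any notches on the way, until its spring plunger drops into the notch of the steel strip that lies opposite the lug post (the post carrying the upright flat plate with a round eye), and leave it seated there without running it on past that notch. Push it with the fingers only: do not pinch the saddle or pull the plunger's knob up, and leave the loose things lying around undisturbed.

Things in the scene. Friction and masses are not known exactly. Their poses are not given: they have to be found in the camera images.
- guide: Fixed aluminium base plate 200 x 460 x 12 mm. Origin: centre of its underside, on the table; y along the rail, the way the carriage must go; x across, away from the robot; z up. Steel rail along y at x = -35 mm, 20 mm wide, top 30 mm above the table; rubber end stops 36 mm. Notched steel index strip along y at x = +30 mm, 18 mm wide, flat top 34 mm above the table.
- carriage (a joint): Position of the carriage's centre along the guide's y, m, -0.15 to 0.15, 0 at the plate's middle; starts between -0.14 and -0.06, short of all notches. About 0.7 kg, slides with about 3 N of friction; from about 6 mm before a notch the push turns light and within about 3 mm it is drawn in; pushing it out again takes about 8 to 10 N.
- push_face (a point): Centre of the carriage's flat end face to push on, which looks to the guide's -y, 75 mm above the table; axes as the guide's. Carriage: 100 mm long (y), an aluminium block 56 mm wide from 22 to 60 mm above the table, on it a yellow nylon saddle with rounded top, 48 mm wide over its side cheeks, up to 104 mm. The end face is flush, 44 mm wide at the saddle.
- pointer (a point): Point on the carriage directly under the plunger's axis, at the height of the strip's flat top (34 mm), 65 mm to the guide's +x of the carriage's centre line. The carriage is seated when this point is at a notch's centre.
- plunger (a joint): Height of the spring plunger (steel shaft, 14 mm ball foot, black 20 mm knob, top 92 mm above the table, on a bracket on the carriage's +x side): about 0 (0 to -0.0006) while it rides on the flat strip, about -0.004 m when dropped into a notch, positive if it is pulled up.
- notch0 (a point): Centre of the first V notch of the strip, at the level of the flat top; 14 mm wide, 6 mm deep; at guide y = -20 mm.
- notch1 (a point): Centre of the second notch, at guide y = +50 mm; same shape.
- notch2 (a point): Centre of the third notch, at guide y = +120 mm; same shape.
- lug_post: The wanted post: fixed aluminium foot 34 x 30 x 22 mm with an upright flat steel plate with a round eye, 82 mm tall in all. It stands exactly opposite one of the three notches, 48 mm to the guide's +x of it (which one changes). Origin: centre of the foot's underside, on the base plate 12 mm above the table; axes as the guide's.
- pin_post: Another fixed post, same foot with a round steel pin 14 mm thick, 56 mm tall in all, opposite another notch. Not the wanted one.
- fork_post: Another fixed post, same foot with a black two-pronged fork, 48 mm tall in all, opposite the remaining notch. Not the wanted one.
- screwdriver: Loose screwdriver with orange handle, 170 mm long, lying on the table beyond the guide. Bystander. Origin: its middle, on the table.
- tape_roll: Loose yellow roll of tape, 70 mm across, 19 mm high, lying beyond the guide. Bystander. Origin: centre of its underside.
- flux_jar: Loose jar with black cap, 48 mm across, 55 mm tall, standing past the far (+y) end of the guide. Bystander. Origin: centre of its underside.

How it is judged:
On the way:
1. the plunger has dropped into the notch opposite the lug post (y of pointer in the frame of lug_post between -0.003 and 0.003 m and value of joint plunger below -0.0025 m), for 0.2 s.
At the end, for the whole second after the job is handed in: The carriage is at rest with its plunger (pointer) within 3 mm, along the rail, of the lug post's notch centre, and the plunger has dropped at least 2.5 mm below the strip's flat top (all of step 1 and velocity of joint carriage between -0.01 and 0.01 m/s); the robot touches nothing.
It fails at once if the carriage is run more than 20 mm past the notch opposite the lug post (y of pointer in the frame of lug_post above 0.02 m).
It fails at once if the plunger is pulled up by more than 4 mm (value of joint plunger above 0.004 m).
It fails at once if the saddle is pinched between the fingers across its two long sides (contact force between the fingers and carriage_c1 above 1 N and contact force between the fingers and carriage_c2 above 1 N).
It fails at once if a loose bystander is moved by more than 20 mm (distance of any of screwdriver, tape_roll, flux_jar from where it was at the start of the episode above 0.02 m).
It also fails if it takes over 48 s, if anything falls off the work surface, if the arm or the gripper's body presses on something with over 40 N, if the wrist force passes 120 N, or if a joint passes its speed limit or range.

## Working session

There is one attempt and no reset: what is moved stays moved. The work goes in short steps, Python scripts to look and compute and a tool call to move; the robot and the scene stay as the last step left them, time stands still between calls to the robot, and variables do not carry over. Pictures are saved under pics/ and viewed, about 8 in all and at most 12, crops included, and the job is handed in when it is done.

Besides the shell and the picture viewer there is one more tool, called after "Request:" as a command line: name --argument value ..., lists and objects as JSON in quotes. play_rows: Moves the arm, as the interface text tells. Its arguments: {"type":"object","properties":{"steps":{"type":"array","items":{"type":"object","properties":{"claw":{"type":"number"},"dp":{"type":"array","items":{"type":"number"}},"angular":{"type":"array","items":{"type":"number"}}}}},"force":{"type":"number"}},"required":["steps"]}

```bash
mkdir -p pics; cat > h.py <<'E'
import numpy as np,cv2
from workcell import env
def cap(n):
    im,d=env.read_camera(n); c=env.calibration(n); np.savez(f'last_{n}.npz',im=im,d=d); return im,d,c
def world(c,d):
    v,u=np.mgrid[:d.shape[0],:d.shape[1]]
    P=np.stack([(u-c['cx'])/c['fx']*d,(v-c['cy'])/c['fy']*d,d],-1)
    T=np.array(c['world_from_camera']); return P@T[:3,:3].T+T[:3,3]
E
python3 - <<'E'
from h import *
for n in('scene','top'):
    im,d,c=cap(n); cv2.imwrite(f'pics/{n}0.png',im[:,:,::-1]); print(n,c)
print(env.get_state())
E
```

```text
scene {'fx': 456.3685768817051, 'fy': 456.3685768817051, 'cx': 288.55192286084116, 'cy': 208.83863860619397, 'world_from_camera': array([[ 0.33082651,  0.47966769, -0.81269473,  1.28077004],
       [ 0.9436882 , -0.16584526,  0.2862655 , -0.15368929],
       [ 0.00253074, -0.86163464, -0.50752275,  0.49854901],
       [ 0.        ,  0.        ,  0.        ,  1.        ]])}
top {'fx': 486.0933823270465, 'fy': 486.0933823270465, 'cx': 275.00682073450463, 'cy': 208.89907312352682, 'world_from_camera': array([[-0.01755308, -0.9936448 ,  0.11118412,  0.52281976],
       [-0.99982264,  0.01820288,  0.00483194,  0.0980931 ],
       [-0.00682511, -0.11107959, -0.99378808,  0.88228599],
       [ 0.        ,  0.        ,  0.        ,  1.        ]])}
{'clock': 0.1, 'joint_pos': array([ 1.09037336e+00,  3.13932089e-01,  4.50956257e-02,  1.30358030e+00,
       -4.77439883e-05,  1.43118857e+00]), 'qvel': array([-0.0002504 , -0.00111364,  0.00125587, -0.00158244, -0.00013125,
       -0.00077242]), 'tau': array([ 2.85175658e-03, -4.81725919e+01,  2.99242830e+01,  1.27364651e-02,
       -1.36044659e-04,  1.24525116e-05]), 'tcp_pos': array([0.1920209 , 0.54152928, 0.2384954 ]), 'orientation': array([-2.24441160e-04,  1.69583989e-01,  9.85515405e-01, -7.78874492e-04]), 'wrist_force': array([-0.32828251,  0.27034176,  0.75746052]), 'ft_torque': array([-0.04484872, -0.04268658,  0.02564257]), 'finger_gap': 0.08553553239806315}
```

View pics/scene0.png

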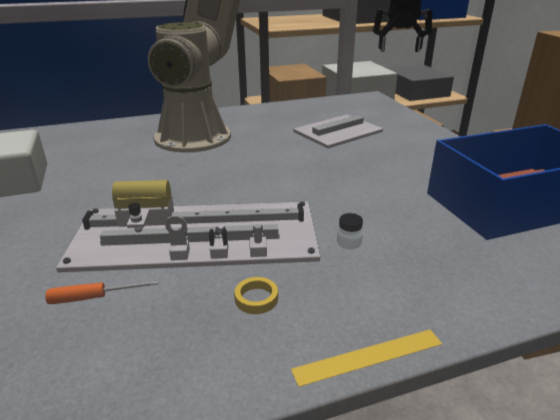

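View pics/top0.png

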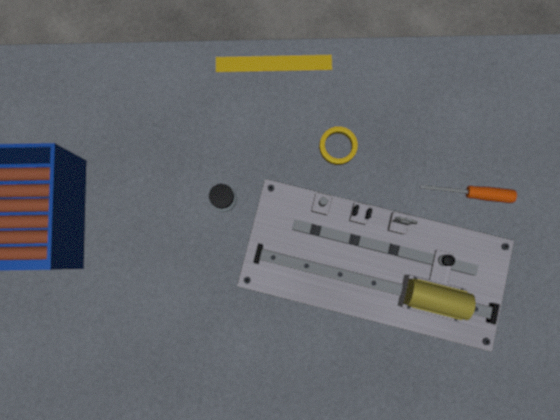

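The lug post (eye plate at top (402,221), scene (176,228)) is opposite the first notch, at about top (394,249). The fork is at (361,213) and the pin at (322,202). The carriage is at about (440,298) and must move left in the top image.

```bash
python3 - <<'E'
from h import *
z=np.load('last_top.npz'); im,d=z['im'],z['d']; c=env.calibration('top'); W=world(c,d)
T=np.array(c['world_from_camera'])
def ray(u,v,h):
    r=T[:3,:3]@np.array([(u-c['cx'])/c['fx'],(v-c['cy'])/c['fy'],1]); return T[:3,3]+r*(h-T[2,3])/r[2]
# plate: points by height
m=((W[...,2]>0.007)&(W[...,2]<0.13)&(W[...,1]<0.2)&(W[...,1]>-0.45)&(W[...,0]>0.2)&(W[...,0]<.62)).astype(np.uint8)
n,l,s,ce=cv2.connectedComponentsWithStats(m); k=1+np.argmax(s[1:,4]); print(s[k])
P=W[l==k]; q=P[(P[:,2]<0.018)]
r=cv2.minAreaRect(q[:,:2].astype(np.float32)); print('rect',r, 'z med',np.median(q[:,2]))
cen=np.array(r[0]); b=cv2.boxPoints(r); e=max([b[1]-b[0],b[2]-b[1]],key=np.linalg.norm); e=e/np.linalg.norm(e); e=e*np.sign(e[1])
ex=np.array([e[1],-e[0]]); print('ey',e,'ex',ex,'ang',np.degrees(np.arctan2(-e[0],e[1])))
g=lambda p:(np.round([(p[:2]-cen)@ex,(p[:2]-cen)@e],4),np.round(p[:2],4))
# notches: dark blobs on strip
gray=cv2.cvtColor(im,cv2.COLOR_RGB2GRAY)
for u,v in((316,230),(355,240),(394,249)):
    w=gray[v-9:v+10,u-9:u+10]; mm=w<90; vv,uu=np.nonzero(mm); print('notch',mm.sum(),g(ray(u-9+uu.mean(),v-9+vv.mean(),.034)))
hsv=cv2.cvtColor(im,cv2.COLOR_RGB2HSV)
y=(hsv[...,0]>20)&(hsv[...,0]<35)&(hsv[...,1]>120)&(l==k)
Y=W[y]; Y=Y[Y[:,2]>.06]; G=np.stack([(Y[:,:2]-cen)@ex,(Y[:,:2]-cen)@e,Y[:,2]],1); print('saddle',np.percentile(G,[1,50,99],axis=0))
kn=(W[...,2]>.08)&(gray<50)&(l==k); K=W[kn]; print('knob',kn.sum(),g(K.mean(0)) if kn.sum() else 0, K[:,2].max() if kn.sum() else 0)
lug=(W[...,2]>.075)&(l==k)&~y; L=W[lug]; GL=np.stack([(L[:,:2]-cen)@ex,(L[:,:2]-cen)@e,L[:,2]],1); GL=GL[GL[:,0]>.055]; print('lug',len(GL),GL.mean(0) if len(GL) else 0)
for a in(.036,.05): 
  F=np.array(cen)
E
```

```text
[  238   205   276   146 27025]
rect ((0.5209493637084961, -0.07624180614948273), (0.46032199263572693, 0.200052872300148), 74.77578735351562) z med 0.01102642362454076
ey [0.262597   0.96490556] ex [ 0.96490556 -0.262597  ] ang -15.224215
notch 107 (array([0.028 , 0.1208]), array([0.5797, 0.033 ]))
notch 107 (array([0.0281, 0.0509]), array([ 0.5615, -0.0345]))
notch 106 (array([ 0.0281, -0.0192]), array([ 0.5431, -0.1022]))
saddle [[-0.05701373 -0.14476065  0.07237685]
 [-0.03613074 -0.09390139  0.09958405]
 [-0.01525025 -0.048538    0.10489574]]
knob 102 (array([ 0.0258, -0.0935]), array([ 0.5213, -0.1732])) 0.09343356373177836
lug 76 [ 0.07759044 -0.01743266  0.08783191]
```

Measurements agree with the given sizes: the plate is 460×200 mm, and the notches are at guide y = −19, 51 and 121 mm. The carriage sits at y ≈ −95 mm and the lug post is at notch 0. I'll shut the fingers and turn the tool so that its x points along the guide's +y.

Request:
play_rows --steps '[{"claw":255,"dp":[0,0,0],"angular":[0,0,7.14]},{"claw":255,"dp":[0,0,0],"angular":[0,0,7.14]},{"claw":255,"dp":[0,0,0],"angular":[0,0,7.14]},{"claw":255,"dp":[0,0,0],"angular":[0,0,7.14]},{"claw":255,"dp":[0,0,0],"angular":[0,0,7.14]},{"claw":255,"dp":[0,0,0],"angular":[0,0,7.14]},{"claw":255,"dp":[0,0,0],"angular":[0,0,7.14]},{"claw":255,"dp":[0,0,0],"angular":[0,0,7.14]}]'

```text
clock: 0.77
tcp_pos: [0.1921, 0.5417, 0.2388]
orientation: [0.0, 0.622, 0.783, -0.001]
wrist_force: [-0.5, -0.2, 0.9]
finger_gap: -0.0001
```

Request:
play_rows --steps '[{"claw":255,"dp":[0,0,0],"angular":[0,0,7.14]},{"claw":255,"dp":[0,0,0],"angular":[0,0,7.14]},{"claw":255,"dp":[0,0,0],"angular":[0,0,7.14]},{"claw":255,"dp":[0,0,0],"angular":[0,0,7.14]},{"claw":255,"dp":[0,0,0],"angular":[0,0,0]},{"claw":255,"dp":[0,0,0],"angular":[0,0,0]},{"claw":255,"dp":[0,0,0],"angular":[0,0,0]},{"claw":255,"dp":[0,0,0],"angular":[0,0,0]}]'

```text
clock: 1.43
tcp_pos: [0.1922, 0.5419, 0.2392]
orientation: [0.0, 0.794, 0.608, -0.0]
wrist_force: [-0.6, 0.8, 0.1]
finger_gap: 0.0002
```

Request:
play_rows --steps '[{"claw":255,"dp":[-0.019,0.025,0],"angular":[0,0,0]},{"claw":255,"dp":[-0.019,0.025,0],"angular":[0,0,0]},{"claw":255,"dp":[-0.019,0.025,0],"angular":[0,0,0]},{"claw":255,"dp":[-0.019,0.025,0],"angular":[0,0,0]},{"claw":255,"dp":[-0.019,0.025,0],"angular":[0,0,0]},{"claw":255,"dp":[-0.019,0.025,0],"angular":[0,0,0]},{"claw":255,"dp":[-0.019,0.025,0],"angular":[0,0,0]},{"claw":255,"dp":[-0.019,0.025,0],"angular":[0,0,0]}]'

```text
clock: 2.1
tcp_pos: [0.346, 0.3416, 0.2395]
orientation: [-0.0, 0.794, 0.608, 0.0]
wrist_force: [0.7, 0.2, -0.0]
finger_gap: 0.0003
```

Request:
play_rows --steps '[{"claw":255,"dp":[-0.019,0.025,0],"angular":[0,0,0]},{"claw":255,"dp":[-0.019,0.025,0],"angular":[0,0,0]},{"claw":255,"dp":[-0.019,0.025,0],"angular":[0,0,0]},{"claw":255,"dp":[-0.019,0.025,0],"angular":[0,0,0]},{"claw":255,"dp":[-0.019,0.025,0],"angular":[0,0,0]},{"claw":255,"dp":[-0.019,0.025,0],"angular":[0,0,0]},{"claw":255,"dp":[-0.019,0.025,0],"angular":[0,0,0]},{"claw":255,"dp":[-0.019,0.025,0],"angular":[0,0,0]}]'

```text
clock: 2.77
tcp_pos: [0.4993, 0.1423, 0.2395]
orientation: [0.0, 0.794, 0.608, 0.0]
wrist_force: [0.4, 0.8, -0.2]
finger_gap: -0.0004
```

Request:
play_rows --steps '[{"claw":255,"dp":[-0.0245,0.003,0],"angular":[0,0,0]},{"claw":255,"dp":[-0.0245,0.003,0],"angular":[0,0,0]},{"claw":255,"dp":[-0.0245,0.003,0],"angular":[0,0,0]},{"claw":255,"dp":[-0.0245,0.003,0],"angular":[0,0,0]},{"claw":255,"dp":[-0.0245,0.003,0],"angular":[0,0,0]},{"claw":255,"dp":[-0.0245,0.003,0],"angular":[0,0,0]},{"claw":255,"dp":[-0.0245,0.003,0],"angular":[0,0,0]},{"claw":255,"dp":[-0.0245,0.003,0],"angular":[0,0,0]}]'

```text
clock: 3.43
tcp_pos: [0.4699, -0.0529, 0.2395]
orientation: [0.0, 0.794, 0.608, 0.0]
wrist_force: [1.1, 0.3, 0.4]
finger_gap: -0.0001
```

Request:
play_rows --steps '[{"claw":255,"dp":[-0.0245,0.003,0],"angular":[0,0,0]},{"claw":255,"dp":[-0.0245,0.003,0],"angular":[0,0,0]},{"claw":255,"dp":[-0.0245,0.003,0],"angular":[0,0,0]},{"claw":255,"dp":[-0.0245,0.003,0],"angular":[0,0,0]},{"claw":255,"dp":[-0.0245,0.003,0],"angular":[0,0,0]},{"claw":255,"dp":[-0.0245,0.003,0],"angular":[0,0,0]},{"claw":255,"dp":[-0.0245,0.003,0],"angular":[0,0,0]},{"claw":255,"dp":[-0.0245,0.003,0],"angular":[0,0,0]}]'

```text
clock: 4.1
tcp_pos: [0.4416, -0.2484, 0.2393]
orientation: [0.0, 0.794, 0.608, 0.0]
wrist_force: [1.6, 0.4, -0.5]
finger_gap: 0.0001
```

```bash
cat >> h.py <<'E'
cen=np.array([0.5209,-0.0762]); ey=np.array([.2626,.9649]); ex=np.array([.9649,-.2626])
def gst():
    from scipy.spatial.transform import Rotation as R
    s=env.get_state(); p=s['tcp_pos']; q=s['orientation']; M=R.from_quat([*q[1:],q[0]]).as_matrix()
    f=s['wrist_force']
    print('t',s['clock'],'guide',np.round([(p[:2]-cen)@ex,(p[:2]-cen)@ey,p[2]],4),'f_g',np.round([f[:2]@ex,f[:2]@ey,f[2]],2),'gap',s['finger_gap'],'toolx.ey',np.round([M[:2,0]@ex,M[:2,0]@ey,M[2,2]],4)); return s
E
python3 -c "
from h import *
print(gst()['joint_pos'])"
```

```text
t 4.1 guide [-0.0313 -0.187   0.2393] f_g [ 1.5   0.77 -0.46] gap 0.0001222138052540491 toolx.ey [-0.0018  1.     -1.    ]
[-6.70969397e-01  1.80619628e-01 -1.27522370e-01  1.26243828e+00
  1.38454509e-04  1.16372554e+00]
```

Request:
play_rows --steps '[{"claw":255,"dp":[0,-0.0005,0.021],"angular":[0,0,0]},{"claw":255,"dp":[0,-0.0005,0.021],"angular":[0,0,0]},{"claw":255,"dp":[0,-0.0005,0.021],"angular":[0,0,0]},{"claw":255,"dp":[0,-0.0005,0.021],"angular":[0,0,0]},{"claw":255,"dp":[0,-0.0005,0.021],"angular":[0,0,0]},{"claw":255,"dp":[0,-0.0005,0.021],"angular":[0,0,0]},{"claw":255,"dp":[0,-0.0005,0.021],"angular":[0,0,0]},{"claw":255,"dp":[0,-0.0005,0.02],"angular":[0,0,0]}]'

```text
clock: 4.77
tcp_pos: [0.438, -0.2461, 0.0713]
orientation: [0.0, 0.794, 0.608, 0.0]
wrist_force: [0.1, -0.4, 0.1]
finger_gap: -0.0001
```

Request:
play_rows --steps '[{"claw":255,"dp":[0.004,0,0],"angular":[0,0,0]},{"claw":255,"dp":[0.004,0,0],"angular":[0,0,0]},{"claw":255,"dp":[0.004,0,0],"angular":[0,0,0]},{"claw":255,"dp":[0.004,0,0],"angular":[0,0,0]},{"claw":255,"dp":[0.004,0,0],"angular":[0,0,0]},{"claw":255,"dp":[0.004,0,0],"angular":[0,0,0]},{"claw":255,"dp":[0.003,0,0],"angular":[0,0,0]},{"claw":255,"dp":[0.003,0,0],"angular":[0,0,0]}]'

```text
clock: 5.43
tcp_pos: [0.4465, -0.2179, 0.0732]
orientation: [0.001, 0.794, 0.607, -0.0]
wrist_force: [-1.3, -3.2, 2.1]
finger_gap: -0.0
```

Request:
play_rows --steps '[{"claw":255,"dp":[0.003,0,0],"angular":[0,0,0]},{"claw":255,"dp":[0.003,0,0],"angular":[0,0,0]},{"claw":255,"dp":[0.003,0,0],"angular":[0,0,0]},{"claw":255,"dp":[0.003,0,0],"angular":[0,0,0]},{"claw":255,"dp":[0.003,0,0],"angular":[0,0,0]},{"claw":255,"dp":[0.003,0,0],"angular":[0,0,0]},{"claw":255,"dp":[0.003,0,0],"angular":[0,0,0]},{"claw":255,"dp":[0.003,0,0],"angular":[0,0,0]}]'

```text
clock: 6.1
tcp_pos: [0.4528, -0.194, 0.0724]
orientation: [0.0, 0.794, 0.607, 0.0]
wrist_force: [0.3, -4.7, 2.3]
finger_gap: 0.0
```

```bash
cat >> h.py <<'E'
def look(name):
    im,d,c=cap('top'); W=world(c,d); hsv=cv2.cvtColor(im,cv2.COLOR_RGB2HSV); gray=cv2.cvtColor(im,cv2.COLOR_RGB2GRAY)
    G=np.stack([(W[...,:2]-cen)@ex,(W[...,:2]-cen)@ey,W[...,2]],-1)
    y=(hsv[...,0]>20)&(hsv[...,0]<35)&(hsv[...,1]>120)&(G[...,2]>.06)&(G[...,2]<.12)&(abs(G[...,0]+.035)<.03)
    print('saddle y',np.percentile(G[y][:,1],[1,99]))
    k=(G[...,2]>.08)&(G[...,2]<.1)&(gray<50)&(abs(G[...,0]-.028)<.02); print('knob',k.sum(),G[k].mean(0))
    a,b=150,370; cv2.imwrite(f'pics/{name}.png',cv2.resize(im[150:370,230:530,::-1],None,fx=2.6,fy=2.6,interpolation=cv2.INTER_CUBIC))
E
python3 -c "
from h import *
gst();look('c1')"
```

```text
t 6.1 guide [-0.0348 -0.1315  0.0724] f_g [ 1.5  -4.45  2.34] gap 4.942188884691204e-06 toolx.ey [-3.e-04  1.e+00 -1.e+00]
saddle y [-0.11737654 -0.02019575]
knob 366 [0.02910138 0.41629595 0.08979287]
```

View pics/c1.png

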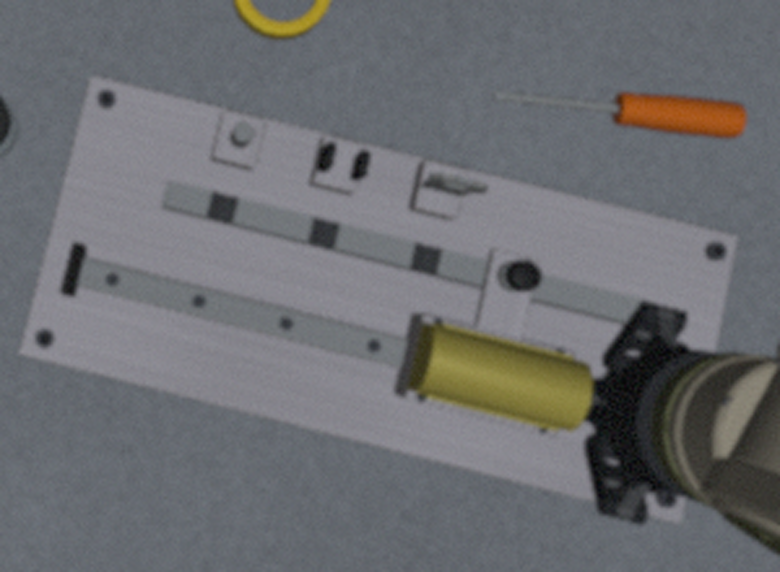

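The fingers are on the end face and pushing straight, with the knob at crop (522,274) and notch 0 at (426,259). About 48 mm remain, so I'll push 40 mm and look again.

Request:
play_rows --steps '[{"claw":255,"dp":[0.0025,0,0],"angular":[0,0,0]},{"claw":255,"dp":[0.0025,0,0],"angular":[0,0,0]},{"claw":255,"dp":[0.0025,0,0],"angular":[0,0,0]},{"claw":255,"dp":[0.0025,0,0],"angular":[0,0,0]},{"claw":255,"dp":[0.0025,0,0],"angular":[0,0,0]},{"claw":255,"dp":[0.0025,0,0],"angular":[0,0,0]},{"claw":255,"dp":[0.0025,0,0],"angular":[0,0,0]},{"claw":255,"dp":[0.0025,0,0],"angular":[0,0,0]}]'

```text
clock: 6.82
tcp_pos: [0.4574, -0.1744, 0.0721]
orientation: [-0.0, 0.794, 0.607, -0.0]
wrist_force: [-0.7, -3.4, 0.7]
finger_gap: 0.0001
```

Request:
play_rows --steps '[{"claw":255,"dp":[0.0025,0,0],"angular":[0,0,0]},{"claw":255,"dp":[0.0025,0,0],"angular":[0,0,0]},{"claw":255,"dp":[0.0025,0,0],"angular":[0,0,0]},{"claw":255,"dp":[0.0025,0,0],"angular":[0,0,0]},{"claw":255,"dp":[0.0025,0,0],"angular":[0,0,0]},{"claw":255,"dp":[0.0025,0,0],"angular":[0,0,0]},{"claw":255,"dp":[0.0025,0,0],"angular":[0,0,0]},{"claw":255,"dp":[0.0025,0,0],"angular":[0,0,0]}]'

```text
clock: 7.48
tcp_pos: [0.4627, -0.155, 0.0722]
orientation: [-0.0, 0.794, 0.607, 0.0]
wrist_force: [-0.4, -2.9, -0.2]
finger_gap: -0.0
```

```bash
sed -i 's/(abs(G\[...,0\]-.028)<.02)/(abs(G[...,0]-.028)<.02)\&(abs(G[...,1])<.12)/' h.py
python3 -c "
from h import *
gst();look('c2')"
```

```text
t 7.4833 guide [-0.0355 -0.0913  0.0722] f_g [ 0.41 -2.86 -0.25] gap -3.957477775103764e-05 toolx.ey [-3.e-04  1.e+00 -1.e+00]
saddle y [-0.07702948  0.01982484]
knob 94 [ 0.02887807 -0.02778675  0.08876317]
```

About 8.5 mm remain (knob at −27.8 mm, notch at −19.5 mm), so I'll move in small steps and watch the force.

Request:
play_rows --steps '[{"claw":255,"dp":[0.0006,0,0],"angular":[0,0,0]},{"claw":255,"dp":[0.0006,0,0],"angular":[0,0,0]},{"claw":255,"dp":[0.0006,0,0],"angular":[0,0,0]},{"claw":255,"dp":[0.0006,0,0],"angular":[0,0,0]},{"claw":255,"dp":[0.0006,0,0],"angular":[0,0,0]},{"claw":255,"dp":[0.0006,0,0],"angular":[0,0,0]},{"claw":255,"dp":[0.0006,0,0],"angular":[0,0,0]},{"claw":255,"dp":[0.0006,0,0],"angular":[0,0,0]}]'

```text
clock: 8.2
tcp_pos: [0.4639, -0.1509, 0.0723]
orientation: [0.0, 0.795, 0.607, -0.0]
wrist_force: [-1.0, -2.0, 0.7]
finger_gap: 0.0002
```

```bash
python3 -c "
from h import *
gst();look('c3')"
```

```text
t 8.2 guide [-0.0354 -0.0871  0.0723] f_g [-0.43 -2.19  0.67] gap 0.00023915074196111 toolx.ey [-1.e-04  1.e+00 -1.e+00]
saddle y [-0.0726001   0.02409333]
knob 86 [ 0.02874067 -0.02342607  0.08869851]
```

Request:
play_rows --steps '[{"claw":255,"dp":[0.0004,0,0],"angular":[0,0,0]},{"claw":255,"dp":[0.0004,0,0],"angular":[0,0,0]},{"claw":255,"dp":[0.0004,0,0],"angular":[0,0,0]},{"claw":255,"dp":[0.0004,0,0],"angular":[0,0,0]},{"claw":255,"dp":[0.0004,0,0],"angular":[0,0,0]},{"claw":255,"dp":[0,0,0],"angular":[0,0,0]},{"claw":255,"dp":[0,0,0],"angular":[0,0,0]},{"claw":255,"dp":[0,0,0],"angular":[0,0,0]}]'

```text
clock: 8.92
tcp_pos: [0.4646, -0.1487, 0.0722]
orientation: [-0.0, 0.794, 0.607, 0.0]
wrist_force: [-0.2, 0.6, -0.0]
finger_gap: 0.0
```

```bash
python3 -c "
from h import *
gst();look('c4')"
```

```text
t 8.9167 guide [-0.0353 -0.0848  0.0722] f_g [-0.31  0.51 -0.03] gap 1.0285631112525049e-05 toolx.ey [-4.e-04  1.e+00 -1.e+00]
saddle y [-0.0669179   0.03031684]
knob 84 [ 0.02890914 -0.01773272  0.08590611]
```

The force fell to zero, the knob jumped 5.7 mm ahead of a 2.3 mm push, and it dropped about 3 mm: the plunger has been drawn into the notch. I'll back off and check.

Request:
play_rows --steps '[{"claw":255,"dp":[-0.005,0,0],"angular":[0,0,0]},{"claw":255,"dp":[-0.01,0,0],"angular":[0,0,0]},{"claw":255,"dp":[-0.015,0,0],"angular":[0,0,0]},{"claw":255,"dp":[-0.015,0,0],"angular":[0,0,0]},{"claw":255,"dp":[-0.015,0,0],"angular":[0,0,0]},{"claw":255,"dp":[-0.015,0,-0.02],"angular":[0,0,0]},{"claw":255,"dp":[-0.01,0,-0.03],"angular":[0,0,0]},{"claw":255,"dp":[0,0,-0.03],"angular":[0,0,0]}]'

```text
clock: 9.63
tcp_pos: [0.4408, -0.233, 0.1524]
orientation: [-0.001, 0.795, 0.606, -0.001]
wrist_force: [0.3, -0.7, 0.0]
finger_gap: -0.0
```

```bash
python3 - <<'E'
from h import *
gst();look('c5')
im,d,c=cap('scene'); cv2.imwrite('pics/s5.png',cv2.resize(im[160:290,60:330,::-1],None,fx=2.9,fy=2.9,interpolation=cv2.INTER_CUBIC))
E
```

```text
t 9.6333 guide [-0.0361 -0.1723  0.1524] f_g [ 0.45 -0.55  0.04] gap -4.445248344683909e-05 toolx.ey [ 0.0025  1.     -1.    ]
saddle y [-0.06569215  0.03040421]
knob 86 [ 0.02884692 -0.01757018  0.08643084]
```

View pics/c5.png

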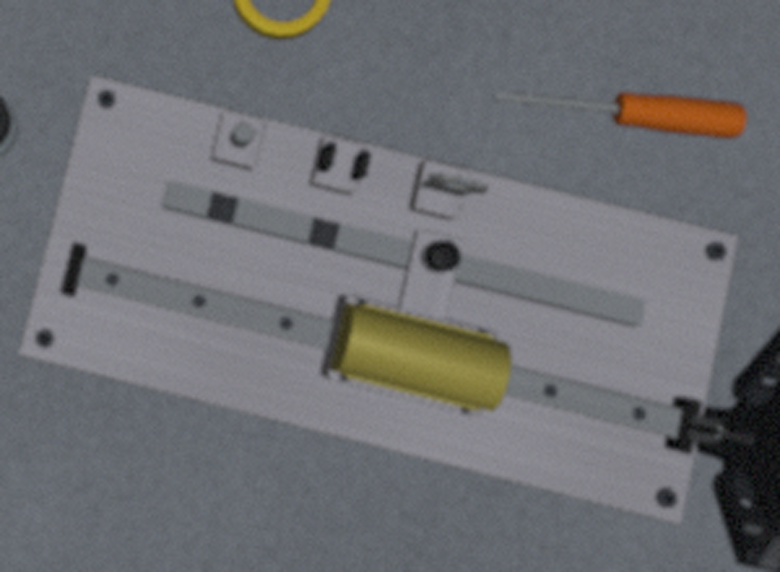

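View pics/s5.png

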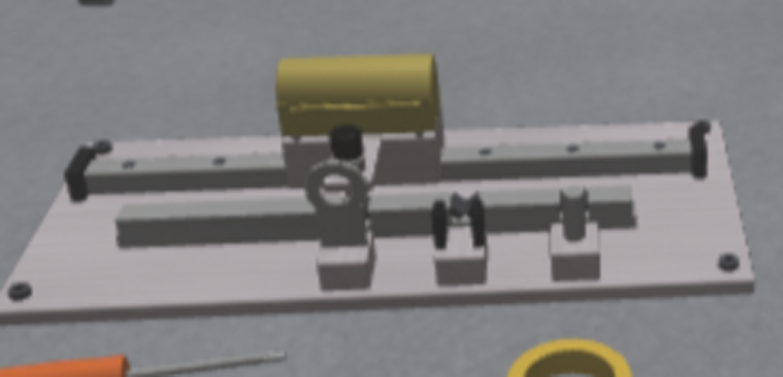

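The pictures show the knob lined up with notch 0 and the lug (c5: knob (441,256); s5: knob (346,143) behind the eye). The arm is clear and the bystanders haven't moved. The height drop reads only about 2.5–3 mm, so I'll check it more precisely by averaging frames.

```bash
python3 - <<'E'
from h import *
from scipy.ndimage import binary_erosion
D=[];
for i in range(12):
    im,d,c=cap('top'); D.append(d)
d=np.median(D,0); W=world(c,d); G=np.stack([(W[...,:2]-cen)@ex,(W[...,:2]-cen)@ey,W[...,2]],-1)
gray=cv2.cvtColor(im,cv2.COLOR_RGB2GRAY)
x,y,z=G[...,0],G[...,1],G[...,2]
k=(z>.08)&(z<.1)&(gray<60)&(abs(x-.028)<.02)&(abs(y)<.12)
print('knob',k.sum(),G[k].mean(0),'z pct',np.percentile(z[k],[10,25,50,75,90,100]))
print('knob circle centre',[ (p[:,0].min()+p[:,0].max())/2 for p in [G[k][:,1:2],G[k][:,0:1]]])
def med(n,m): print(n,m.sum(),np.median(z[m]))
med('strip',(abs(x-.03)<.005)&(y>.07)&(y<.1)); med('strip2',(abs(x-.03)<.005)&(y>-.12)&(y<-.06))
med('plate',(abs(x+.08)<.01)&(abs(y)<.15)); med('rail',(abs(x+.035)<.005)&(y>.06)&(y<.15))
s=(abs(x+.035)<.003)&(abs(y+.018)<.03); med('saddle top',s)
E
```

```text
knob 95 [ 0.02878568 -0.01780811  0.08605839] z pct [0.08484669 0.08592034 0.08637547 0.08676112 0.08713486 0.08762017]
knob circle centre [np.float64(-0.018075148049823322), np.float64(0.02903447935761208)]
strip 96 0.03301217739971263
strip2 205 0.03297225278170479
plate 1967 0.011118277782297348
rail 298 0.029090393075851873
saddle top 149 0.10275218039134448
```

After correcting for the depth bias (every known height reads 0.9–1.3 mm low), the knob top is at about 88 mm. That is 4 mm below its 92 mm riding height, so the plunger is fully seated.

```bash
python3 -c "
from h import *
gst(); print(env.hand_in())"
```

```text
t 10.3333 guide [-0.0354 -0.1697  0.1519] f_g [0.53 0.12 0.29] gap 2.0495864409864843e-05 toolx.ey [-6.e-04  1.e+00 -1.e+00]
the job is handed in; nothing more can be done
None
```

The carriage's plunger is seated in the first notch (guide y = −20 mm), which is the one opposite the lug post. I pushed the end face with the fingers shut until the carriage was drawn in, backed off, and handed the job in at about 10.3 s; no verdict came back.

- **Drop:** the knob top measured about 88 mm once corrected for the depth bias, against 92 mm while riding on the strip. That is a drop of about 4 mm, which matches a full seat.
- **Position:** the knob measured at y ≈ −18 mm, level with the lug plate at about −17.5 mm. It is about 1.2 mm off the notch centre I measured (−19.2 mm), which is within the calibration error. My first per-frame height readings suggested a drop of only 2.3–2.8 mm; averaging 12 frames and correcting the bias gave the 4 mm.
- **Surroundings:** the arm was clear with no contact force, and the bystanders in view looked undisturbed.

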